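# Lock a terminal reel on its payoff with the bayonet knob

### The job

The reel of crimp terminals lies on its payoff turntable but is not yet secured. Take the locking knob with the bar grip, set its two lugs into the slots of the hub in the reel's centre and push it in until its flange rests on the hub; then turn it a quarter turn clockwise (seen from above) so that it is locked, and let go. Leave the plain round plug and the wire bobbin standing where they are.

Things in the scene. Friction and masses are not known exactly. Their poses are not given: they have to be found in the camera images.
- lock_knob: Loose locking knob standing on its stem. Origin: centre of its underside, z up. Heights: two lugs 0-12 mm (a bar 58 mm along the knob's x, 16 mm along y), stem 28 mm diameter 0-24 mm, aluminium flange 92 mm diameter 24-29 mm, black bar grip 29-65 mm, 60 mm along x, 14 mm along y: pinch it across y from above. Grip and lugs are parallel; a half turn changes nothing. About 0.2 kg.
- hub_mouth (a point): Fixed aluminium hub (80 mm wide) amid a flat cardboard reel (220 mm). Point: centre of its top face, 56 mm above the bench; z up, x along the slots. Hole 38 mm wide; 2 slots 26 mm wide reach 34 mm out along +x and -x; plate 8 mm thick. The knob drops in 24 mm till its flange rests on the hub (play 5 mm, 10 deg), then turns freely, only clockwise from above (negative yaw), to a stop at 100 deg.
- plain_plug: Bystander: plug with a round black grip (38 mm diameter, top at 61 mm) on a 68 mm aluminium flange, plain stem without lugs, loose and upright. Origin: centre of its underside, z up. Not to be used.
- bobbin: Bystander: a small bobbin of copper wire, 68 mm diameter, 50 mm high, with white flanges, loose and upright. Origin: centre of its underside, z up.

How it is judged:
By the outcome, as a careful person would: the job done as asked, in the order asked, and still so for the second after the job is handed in, with the robot touching nothing.
It also fails if it takes over 42 s, if anything falls off the work surface, if the arm or the gripper's body presses on something with over 40 N, if the wrist force passes 120 N, or if a joint passes its speed limit or range.

### The arm

A 7-joint arm with a two-finger parallel gripper is mounted at the origin on the work surface. World frame = base frame: x ahead of the robot, y to its left, z up, the work surface at z = 0. Lengths are in mm, angles in rad, forces in N, time in s.
With the tool pointing down it reaches from about 400 to 875 mm from the base axis. Payload 4.4 kg.
Tool frame: the origin (TCP) lies on the mounting face of the last link; the fingertips stand 173 mm ahead of it and the grasp point (between the pads) lies 155 mm ahead of it; z points along the fingers, y is the line along which they close (so a half turn about z gives the same grasp; the last joint's range is limited). The gripper opens to 85 mm and grips with 20 to 120 N. Pads are 22 mm wide; open, the fingers measure 114 mm over their backs; the gripper's body (76 mm by 85 mm) begins 54 mm behind the grasp point. The pads swing forward as they close: fully open they stand 13 mm farther back than shut.
Start: joints at [1.064, 0.628, 0.038, 1.517, -0.027, 0.996, -0.02], TCP at [277.353, -587.87, 404.713] pointing down, gripper open.
Joint ranges: [-3.06, 3.06], [-0.37, 2.12], [-1.25, 1.32], [0.18, 2.47], [-1.1, 4.24], [0.23, 1.98], [-2.94, 2.94]. Speed limits (rad/s): [2.57, 2.57, 3.14, 3.14, 3.14, 3.14, 3.14].

### API

Orientations are given as [roll, pitch, yaw] about the fixed x, y, z axes, in that order (R = Rz(yaw) Ry(pitch) Rx(roll)).
In Python, from cell import * gives the robot as it stands. The module is installed in compiled form; this text tells all that it offers.
- The arm moves only by the tool jog_arm, never from a script. Its argument "steps" is a list of rows, each a list of 7 numbers: the opening, from -1 (shut) to 1 (fully open), so that 0 is half open, then the shift along the tool's x, y, z as a fraction of full scale, then the turn, a rotation vector about the tool's x, y, z as a fraction of full scale. A call has 1 to 10 rows; each row shifts and turns the commanded pose from where the row before left it, along the tool's axes as they then stand; what a row does not reach is not made up. Full scale, the value 1, is 500 mm for a shift and 2 rad for a turn. A row lasts 1/8 s, in which the tool goes at most 62.5 mm and 10.7 degrees, less where a joint would pass 70% of its speed; a pose out of reach is approached as far as the arm can. A call with a number of a shift or a turn outside -1 to 1 is refused whole. A call with a gripper value outside its range is refused whole. The fingers move at their own pace and stop on an object; the grip force is fixed at half the most. Time passes only in rows, so rows that do not move let the fingers close. It gives the time, the measured TCP pose, the force, the opening and the grip force at its end, in the units of the state.
- read_state(): the state, without advancing time (a new reading comes with each control period).
- get_image(name): name is "scene" or "side" or "wrist"; returns a dict with "pixels" (384x512x3 uint8, red, green, blue), "depth" (384x512 float32, mm along the optical axis (not along the pixel's ray), 0 where there is no reading), "vertical_fov" (degrees; the focal length in pixels is half the picture's height over the tangent of half this angle, whatever the lens; pixels are square), "cx", "cy" (the principal point, pixels), "R" (3x3) and "t" (3): a world point X has camera coordinates R X + t. Camera axes: x right, y down, z forward; pixel columns grow to the right and rows downward; lengths in mm; the calibration is good to about 2 mm. The wrist camera is an equidistant fisheye: a pixel r from the principal point sees the ray r / f radians off the axis. A picture is of the moment at which its call begins.
- finish_job(): hands the job in; it is judged then, once.
The state is a dict: "clock": time; "qpos": joint angles; "qd": joint speeds; "tau": joint torques, N m; "eef_pos": TCP position; "tool_rot": TCP orientation; "force": force on the tool from outside, world axes, zero at the start; "torque": the same for the moment, N m; "width": finger opening in mm; "gripper_force": force on a finger pad.
Only numpy, scipy, OpenCV 4.12 (cv2) and the standard library are available. Lean on these libraries where they do the work, as an engineer would, in place of code of your own. Each camera call takes 0.05 s, during which the arm holds its last target. There are 200 camera calls.

## Working session

There is one attempt and no reset: what is moved stays moved. The work goes in short steps, Python scripts to look and compute and a tool call to move; the robot and the scene stay as the last step left them, time stands still between calls to the robot, and variables do not carry over. Pictures are saved under pics/ and viewed, at most 10 in all, crops included, and the job is handed in when it is done.

Besides the shell and the picture viewer there is one more tool, called after "Request:" as name([rows], argument=value, ...), one row to a line, values as JSON. jog_arm: Moves the arm, as the interface text tells. Shift numbers are shares of 500 mm and turn numbers shares of 2 rad, none past 1 either way. Its arguments: {"type":"object","properties":{"steps":{"type":"array"}},"required":["steps"]}

```bash
mkdir -p pics; cat > h.py <<'E'
from cell import *
import numpy as np, cv2
def save(im,n): cv2.imwrite('pics/'+n,im['pixels'][:,:,::-1])
def cloud(im):
    "world points from depth (pinhole)"
    h,w=im['depth'].shape; f=h/2/np.tan(np.radians(im['vertical_fov'])/2)
    v,u=np.mgrid[:h,:w]; d=im['depth']
    P=np.stack([(u-im['cx'])/f*d,(v-im['cy'])/f*d,d],-1)
    return (P-np.array(im['t']))@np.array(im['R'])
def ray(im,u,v,z,fish=False):
    h=im['pixels'].shape[0]; f=h/2/np.tan(np.radians(im['vertical_fov'])/2)
    a,b=(u-im['cx'])/f,(v-im['cy'])/f
    if fish:
        r=np.hypot(a,b); s=np.sin(r)/max(r,1e-9); d=np.array([a*s,b*s,np.cos(r)])
    else: d=np.array([a,b,1.])
    R=np.array(im['R']); c=-R.T@np.array(im['t']); d=R.T@d
    return c+d*(z-c[2])/d[2]
E
python3 - <<'E'
from h import *
ims=[get_image(n) for n in('scene','side','wrist')]
for n,i in zip('abc',ims): save(i,n+'1.png'); np.savez(n+'1.npz',**i); print(i['vertical_fov'],i['cx'],i['cy'],-np.array(i['R']).T@i['t'])
cv2.imwrite('pics/all1.png',cv2.resize(np.vstack([np.hstack([ims[0]['pixels'],ims[1]['pixels']])]),(800,300))[:,:,::-1])
s=read_state();print(s)
E
```

```text
45.61040124836304 258.295468929985 198.25583893146933 [1054.40656472 -300.70434774  777.66445817]
56.1438227904807 256.46453057601695 188.10848651102418 [417.85030788 385.68828295 532.05578869]
65.70646984690485 258.864520760085 190.69700560197916 [ 349.01189247 -554.14639619  372.54251606]
{'clock': 0.15, 'qpos': array([ 1.06421932,  0.62915548,  0.0384412 ,  1.51816338, -0.02698102,
        0.99629189, -0.02003283]), 'qd': array([-0.00017983, -0.00240658,  0.00119605, -0.00351757, -0.00187349,
       -0.00014814, -0.00085757]), 'tau': array([ 2.53503807e-03, -5.63789499e+01,  1.22829940e+00, -1.93646318e+01,
        1.12161765e-02,  7.43463374e-03, -4.49628192e-05]), 'eef_pos': array([ 277.25088843, -587.65184378,  403.97785422]), 'tool_rot': array([-3.14009243e+00,  2.09063646e-05,  4.40759763e-01]), 'force': array([ 0.34092598, -0.83438518,  0.64066062]), 'torque': array([0.00446892, 0.01385894, 0.00300046]), 'gripper_force': 0.0, 'width': 85.24004155635568}
```

View pics/a1.png

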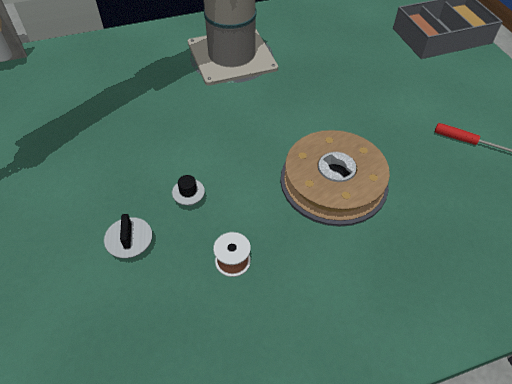

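View pics/b1.png

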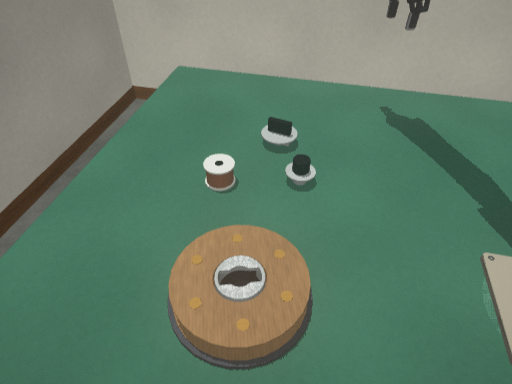

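The scene view shows the knob at about (127,236), the plug at (187,190), the bobbin at (232,253) and the hub at (338,167). In the side view the knob is at (280,130) and the hub at (240,278), with its dark slot running roughly left to right.

```bash
cat > m.py <<'E'
from h import *
def pca(P):
    r=cv2.minAreaRect(P[:,:2].astype(np.float32)); b=cv2.boxPoints(r)
    e=[b[1]-b[0],b[2]-b[1]]; L=[np.linalg.norm(x) for x in e]; k=int(L[1]>L[0])
    return np.round(r[0],1),np.round(sorted(L),1),round(np.degrees(np.arctan2(e[k][1],e[k][0]))%180,1)
if __name__=='__main__':
  for n,kb,hb in(('a',(100,205,158,265),(312,145,362,188)),('b',(258,112,300,150),(205,250,275,305))):
    im=dict(np.load(n+'1.npz')); C=cloud(im); px=im['pixels'].astype(int); mx=px.max(2)
    def box(b):
        m=np.zeros(mx.shape,bool); m[b[1]:b[3],b[0]:b[2]]=1; return m&(im['depth']>0)
    B=box(kb); g=B&(C[...,2]>57)&(C[...,2]<75); fl=B&(C[...,2]>22)&(C[...,2]<34)&(mx>100)
    print(n,'griptop',g.sum(),C[g][:,2].max(),pca(C[g]),'flange',fl.sum(),pca(C[fl]))
    B=box(hb); sat=px.max(2)-px.min(2)
    top=B&(abs(C[...,2]-56)<4)&(sat<35); hole=B&(C[...,2]<46)
    print('hub top',top.sum(),np.median(C[top][:,2]),pca(C[top]))
    # outline of the hole on the plane z=56, by casting rays through the dark blob contour
    hm=(B&~top&(sat<60)&((C[...,2]<50))).astype(np.uint8)
    c=max(cv2.findContours(hm,cv2.RETR_EXTERNAL,cv2.CHAIN_APPROX_NONE)[0],key=cv2.contourArea)[:,0]
    W=np.array([ray(im,u,v,56) for u,v in c]); print('hole',hm.sum(),pca(W))
  for n,x in (('plug',(187,190)),('bob',(232,245))):
    im=dict(np.load('a1.npz')); print(n,cloud(im)[x[1],x[0]])
E
python3 m.py
```

```text
a griptop 229 68.55691588384138 (array([ 526.8, -373.5]), array([14.4, 60.3], dtype=float32), np.float32(169.1)) flange 1173 (array([ 526.9, -374. ]), array([88.9, 89.8], dtype=float32), np.float32(79.9))
hub top 560 54.919014385160935 (array([510.6,  74.8]), array([79.3, 81. ], dtype=float32), np.float32(154.1))
hole 388 (array([513.1,  73.7]), array([32.1, 63. ], dtype=float32), np.float32(13.5))
b griptop 122 65.17579796925325 (array([ 523.6, -369.6]), array([16.8, 60. ], dtype=float32), np.float32(168.9)) flange 387 (array([ 523.5, -362.9]), array([77.1, 90.9], dtype=float32), np.float32(6.4))
hub top 1168 55.15247406675837 (array([509.2,  77.4]), array([78.5, 81.9], dtype=float32), np.float32(144.3))
hole 718 (array([507.9,  79.3]), array([32.5, 66.4], dtype=float32), np.float32(13.1))
plug [ 472.35246703 -240.15640547   54.86730256]
bob [ 621.13411468 -191.99556571   48.62638753]
```

View pics/c1.png

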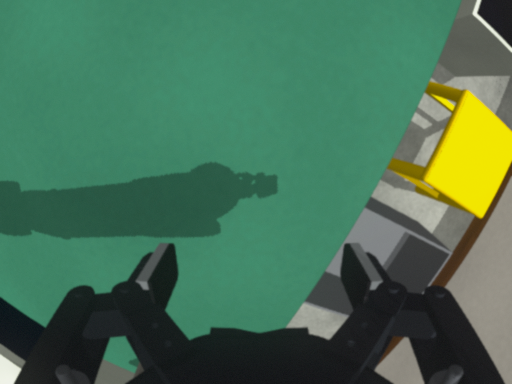

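The wrist view shows only empty table and the open fingers. Both cameras agree on two poses:
- **Knob:** about (525,-372), yaw 169°.
- **Hub:** about (510,76), slots at 13°.

The heights and sizes check out, so I'll go above the knob and turn to yaw 169°. That leaves joint 7 enough range for the later turn.

Request:
jog_arm([
  [1, 0.079, -0.0224, 0.0185, 0, 0, 0],
  [1, 0.079, -0.0224, 0.0185, 0, 0, 0],
  [1, 0.079, -0.0224, 0.0185, 0, 0, 0],
  [1, 0.079, -0.0224, 0.0185, 0, 0, 0],
  [1, 0.079, -0.0224, 0.0185, 0, 0, 0],
  [1, 0.079, -0.0224, 0.0185, 0, 0, 0],
  [1, 0.079, -0.0224, 0.0185, 0, 0, 0],
  [1, 0.079, -0.0224, 0.0185, 0, 0, 0],
  [1, 0, 0, 0, 0, 0, -0.09],
  [1, 0, 0, 0, 0, 0, -0.09],
])

```text
clock: 1.4
eef_pos: [525.5, -371.0, 330.0]
tool_rot: [-3.14, 0.0, 0.809]
force: [-0.1, -0.5, 0.9]
width: 85.5
gripper_force: 0.0
```

Request:
jog_arm([
  [1, 0, 0, 0, 0, 0, -0.09],
  [1, 0, 0, 0, 0, 0, -0.09],
  [1, 0, 0, 0, 0, 0, -0.09],
  [1, 0, 0, 0, 0, 0, -0.09],
  [1, 0, 0, 0, 0, 0, -0.09],
  [1, 0, 0, 0, 0, 0, -0.09],
  [1, 0, 0, 0, 0, 0, -0.09],
  [1, 0, 0, 0, 0, 0, -0.09],
  [1, 0, 0, 0, 0, 0, -0.09],
  [1, 0, 0, 0, 0, 0, -0.09],
])

```text
clock: 2.65
eef_pos: [524.7, -372.1, 330.3]
tool_rot: [-3.141, -0.001, 2.606]
force: [-0.1, -0.1, 0.6]
width: 85.5
gripper_force: 0.0
```

Request:
jog_arm([
  [1, 0, 0, 0, 0, 0, -0.09],
  [1, 0, 0, 0, 0, 0, -0.08],
  [1, 0, 0, 0, 0, 0, 0],
])

```text
clock: 3.02
eef_pos: [524.6, -372.3, 330.2]
tool_rot: [3.141, -0.001, 2.939]
force: [0.0, -0.2, -0.2]
width: 85.2
gripper_force: 0.0
```

```bash
python3 - <<'E'
from h import *
i=get_image('wrist'); save(i,'w2.png'); np.savez('w2.npz',**i)
s=read_state(); print(s['clock'],s['eef_pos'],np.degrees(s['tool_rot']),s['qpos'])
E
```

```text
3.075 [ 524.69242656 -372.19253629  330.32499318] [ 1.79970319e+02 -3.05642523e-02  1.68305400e+02] [ 0.93864303  0.77579862 -0.63990803  1.59697842  0.53847485  0.95227004
  1.48314658]
```

View pics/w2.png

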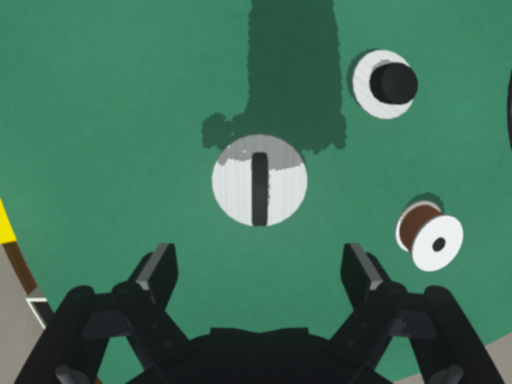

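The wrist view shows the knob's bar at u 252–268, v 153–226, upright in the picture, so it's aligned with the pads. I'll check it numerically.

```bash
python3 - <<'E'
from h import *
from m import pca
im=dict(np.load('w2.npz')); px=im['pixels']; b=np.zeros(px.shape[:2],np.uint8); b[140:235,235:285]=(px.max(2)<45)[140:235,235:285]
c=max(cv2.findContours(b,cv2.RETR_EXTERNAL,cv2.CHAIN_APPROX_NONE)[0],key=cv2.contourArea)[:,0]
print(pca(np.array([ray(im,u,v,65,True) for u,v in c])))
E
```

```text
(array([ 494.5, -364.2]), array([3.3, 7.2], dtype=float32), np.float32(78.4))
```

```bash
python3 - <<'E'
from h import *
from m import pca
im=dict(np.load('w2.npz')); px=im['pixels']; print(px[190,255:266].tolist())
b=np.zeros(px.shape[:2],np.uint8); b[140:235,235:285]=(px.max(2)<75)[140:235,235:285]
b=cv2.morphologyEx(b,cv2.MORPH_OPEN,np.ones((5,5)))
c=max(cv2.findContours(b,cv2.RETR_EXTERNAL,cv2.CHAIN_APPROX_NONE)[0],key=cv2.contourArea)[:,0]
print(c.min(0),c.max(0),pca(np.array([ray(im,u,v,65,True) for u,v in c])))
E
```

```text
[[58, 61, 61], [57, 61, 60], [58, 61, 62], [60, 62, 62], [59, 62, 61], [58, 62, 61], [59, 62, 61], [59, 61, 61], [60, 62, 61], [56, 61, 60], [54, 58, 58]]
[252 153] [266 224] (array([ 522.1, -371. ]), array([11.3, 61.7], dtype=float32), np.float32(168.8))
```

Request:
jog_arm([
  [1, 0, 0, 0.06, 0, 0, 0],
  [1, 0, 0, 0.06, 0, 0, 0],
  [1, 0, 0, 0.06, 0, 0, 0],
  [1, 0, 0, 0.04, 0, 0, 0],
  [1, 0, 0, 0.026, 0, 0, 0],
  [1, 0, 0, 0, 0, 0, 0],
  [-1, 0, 0, 0, 0, 0, 0],
  [-1, 0, 0, 0, 0, 0, 0],
  [-1, 0, 0, 0, 0, 0, 0],
  [-1, 0, 0, 0, 0, 0, 0],
])

```text
clock: 4.32
eef_pos: [525.0, -372.1, 208.2]
tool_rot: [-3.141, 0.001, 2.941]
force: [-3.0, 2.5, 11.5]
width: 13.5
gripper_force: 59.3
```

Request:
jog_arm([
  [-1, 0, 0, 0, 0, 0, 0],
  [-1, 0, 0, 0, 0, 0, 0],
  [-1, 0, 0, 0, 0, 0, 0],
])

```text
clock: 4.7
eef_pos: [525.1, -372.0, 208.2]
tool_rot: [-3.141, 0.001, 2.941]
force: [-0.7, 1.0, 5.2]
width: 12.8
gripper_force: 59.3
```

Request:
jog_arm([
  [-1, 0, 0, -0.06, 0, 0, 0],
  [-1, 0, 0, -0.1, 0, 0, 0],
  [-1, 0, 0, -0.1, 0, 0, 0],
  [-1, 0, 0, -0.04, 0, 0, 0],
])

```text
clock: 5.2
eef_pos: [525.4, -372.1, 360.0]
tool_rot: [-3.141, 0.003, 2.941]
force: [0.8, 0.4, -2.8]
width: 13.1
gripper_force: 58.8
```

Request:
jog_arm([
  [-1, 0.0208, 0.0872, 0, 0, 0, 0],
  [-1, 0.0208, 0.0872, 0, 0, 0, 0],
  [-1, 0.0208, 0.0872, 0, 0, 0, 0],
  [-1, 0.0208, 0.0872, 0, 0, 0, 0],
  [-1, 0.0208, 0.0872, 0, 0, 0, 0],
  [-1, 0.0208, 0.0872, 0, 0, 0, 0],
  [-1, 0.0208, 0.0872, 0, 0, 0, 0],
  [-1, 0.0208, 0.0872, 0, 0, 0, 0],
  [-1, 0.0208, 0.0872, 0, 0, 0, 0],
  [-1, 0.0208, 0.0872, 0, 0, 0, 0],
])

```text
clock: 6.45
eef_pos: [509.4, 76.9, 356.4]
tool_rot: [-3.141, -0.002, 2.94]
force: [1.3, -0.2, -1.8]
width: 13.1
gripper_force: 58.8
```

Request:
jog_arm([
  [-1, 0, 0, 0, 0, 0, -0.072],
  [-1, 0, 0, 0, 0, 0, -0.072],
  [-1, 0, 0, 0, 0, 0, -0.072],
  [-1, 0, 0, 0, 0, 0, 0],
  [-1, 0, 0, 0, 0, 0, 0],
])

```text
clock: 7.08
eef_pos: [509.8, 75.6, 357.0]
tool_rot: [3.141, -0.001, -2.913]
force: [0.6, 0.5, -2.2]
width: 13.1
gripper_force: 59.1
```

```bash
python3 - <<'E'
from h import *
for n in('scene','side','wrist'):
  i=get_image(n); save(i,n+'3.png'); np.savez(n+'3.npz',**i)
s=read_state(); print(s['clock'],s['eef_pos'],np.degrees(s['tool_rot']),s['qpos'],s['width'])
cv2.imwrite('pics/two3.png',np.hstack([cv2.resize(cv2.imread('pics/side3.png'),(400,300)),cv2.resize(cv2.imread('pics/wrist3.png'),(400,300))]))
E
```

```text
7.225 [509.92511168  75.9113331  357.58661225] [-1.79990349e+02 -1.23025579e-02 -1.66823208e+02] [ 0.30930535  0.60636987 -0.77554961  1.92633916  0.56554466  0.84020462
  1.03113877] 13.081769507059315
```

View pics/two3.png

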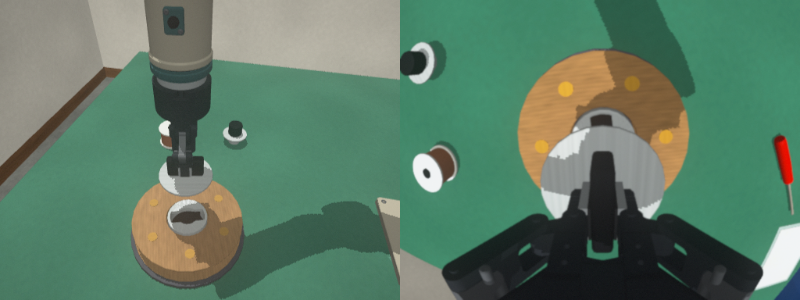

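In the left half (side view), the held knob hangs over the hub. In the right half (wrist view), the bar at u≈256 is upright and the hub's slot above it is in line. Next I'll measure the held flange against the hub in the same fixed views, so any calibration bias cancels.

```bash
python3 - <<'E'
from h import *
from m import pca
for n in('scene','side'):
    im=dict(np.load(n+'3.npz')); C=cloud(im); p=im['pixels'].astype(int); sat=p.max(2)-p.min(2)
    near=np.hypot(C[...,0]-510,C[...,1]-76)<60
    f=near&(C[...,2]>160)&(C[...,2]<186)&(sat<40)&(p.max(2)>80)
    P=C[f]; top=P[P[:,2]>np.median(P[:,2])-4]
    A=np.c_[2*P[:,:2],np.ones(len(P))]
    print(n,f.sum(),np.median(P[:,2]),'minenc',cv2.minEnclosingCircle(P[:,:2].astype(np.float32)))
    h=near&(abs(C[...,2]-55)<4)&(sat<35)
    if h.sum()>50: print('hub',h.sum(),cv2.minEnclosingCircle(C[h][:,:2].astype(np.float32)))
im=dict(np.load('b1.npz'));
for n in 'ab':
    im=dict(np.load(n+'1.npz')); C=cloud(im);p=im['pixels'].astype(int); sat=p.max(2)-p.min(2)
    h=(np.hypot(C[...,0]-510,C[...,1]-76)<50)&(abs(C[...,2]-55)<4)&(sat<35)
    print('hub before',cv2.minEnclosingCircle(C[h][:,:2].astype(np.float32)))
    r=(np.hypot(C[...,0]-510,C[...,1]-76)<125)&(abs(C[...,2]-np.median(C[(np.hypot(C[...,0]-510,C[...,1]-76)<90)][:,2]))<5)
    print('reel',cv2.minEnclosingCircle(C[r][:,:2].astype(np.float32)))
E
```

```text
scene 868 176.9368231811847 minenc ((509.822265625, 73.22819519042969), 46.79197692871094)
hub 613 ((507.1535949707031, 74.14787292480469), 43.84526443481445)
side 1736 177.47766340693477 minenc ((508.69525146484375, 77.02404022216797), 46.059749603271484)
hub 1211 ((507.2637634277344, 77.16361999511719), 43.34521484375)
hub before ((509.1164855957031, 74.31217956542969), 42.70766067504883)
reel ((508.51983642578125, 74.0910873413086), 111.58506774902344)
hub before ((508.8713684082031, 76.1355209350586), 42.003299713134766)
reel ((508.5708923339844, 77.53015899658203), 110.30777740478516)
```

They're aligned to within about 1–2 mm. I'll descend, with the seated position expected at TCP z≈240.

Request:
jog_arm([
  [-1, 0, 0, 0.06, 0, 0, 0],
  [-1, 0, 0, 0.06, 0, 0, 0],
  [-1, 0, 0, 0.04, 0, 0, 0],
  [-1, 0, 0, 0.016, 0, 0, 0],
  [-1, 0, 0, 0.01, 0, 0, 0],
  [-1, 0, 0, 0.01, 0, 0, 0],
  [-1, 0, 0, 0, 0, 0, 0],
])

```text
clock: 8.1
eef_pos: [510.1, 76.0, 259.9]
tool_rot: [-3.141, 0.0, -2.911]
force: [-1.3, -0.1, -1.9]
width: 12.8
gripper_force: 59.1
```

Request:
jog_arm([
  [-1, 0, 0, 0.01, 0, 0, 0],
  [-1, 0, 0, 0.01, 0, 0, 0],
  [-1, 0, 0, 0.008, 0, 0, 0],
  [-1, 0, 0, 0, 0, 0, 0],
])

```text
clock: 8.6
eef_pos: [509.8, 76.0, 245.3]
tool_rot: [-3.142, -0.001, -2.91]
force: [-0.1, 0.1, -2.7]
width: 13.1
gripper_force: 59.1
```

Base is now about 36 mm high with no contact force, so the lugs are in. I'll go down the last few millimetres.

Request:
jog_arm([
  [-1, 0, 0, 0.004, 0, 0, 0],
  [-1, 0, 0, 0.004, 0, 0, 0],
  [-1, 0, 0, 0, 0, 0, 0],
])

```text
clock: 8.98
eef_pos: [510.0, 75.9, 241.6]
tool_rot: [-3.142, -0.0, -2.91]
force: [0.5, -1.0, -2.9]
width: 13.2
gripper_force: 59.1
```

Request:
jog_arm([
  [-1, 0, 0, 0.003, 0, 0, 0],
  [-1, 0, 0, 0, 0, 0, 0],
])

```text
clock: 9.22
eef_pos: [510.0, 76.0, 240.2]
tool_rot: [-3.142, 0.0, -2.91]
force: [0.6, 0.3, -1.7]
width: 12.8
gripper_force: 59.1
```

Request:
jog_arm([
  [-1, 0, 0, 0.002, 0, 0, 0],
  [-1, 0, 0, 0, 0, 0, 0],
])

```text
clock: 9.48
eef_pos: [509.9, 76.1, 240.1]
tool_rot: [-3.141, 0.001, -2.91]
force: [-2.3, -0.6, 7.8]
width: 13.2
gripper_force: 60.5
```

Contact at about 8 N at z 240, so the flange is seated. Now I'll turn it clockwise about 92° (positive about the tool's z).

Request:
jog_arm([
  [-1, 0, 0, 0, 0, 0, 0.05],
  [-1, 0, 0, 0, 0, 0, 0.05],
  [-1, 0, 0, 0, 0, 0, 0.05],
  [-1, 0, 0, 0, 0, 0, 0.05],
  [-1, 0, 0, 0, 0, 0, 0.05],
  [-1, 0, 0, 0, 0, 0, 0.05],
  [-1, 0, 0, 0, 0, 0, 0.05],
  [-1, 0, 0, 0, 0, 0, 0.05],
])

```text
clock: 10.48
eef_pos: [510.6, 75.7, 240.1]
tool_rot: [3.141, 0.002, 2.57]
force: [-0.5, -2.0, 4.7]
width: 13.2
gripper_force: 60.2
```

Request:
jog_arm([
  [-1, 0, 0, 0, 0, 0, 0.05],
  [-1, 0, 0, 0, 0, 0, 0.05],
  [-1, 0, 0, 0, 0, 0, 0.05],
  [-1, 0, 0, 0, 0, 0, 0.05],
  [-1, 0, 0, 0, 0, 0, 0.05],
  [-1, 0, 0, 0, 0, 0, 0.05],
  [-1, 0, 0, 0, 0, 0, 0.05],
  [-1, 0, 0, 0, 0, 0, 0.05],
  [-1, 0, 0, 0, 0, 0, 0],
])

```text
clock: 11.6
eef_pos: [510.3, 75.8, 240.1]
tool_rot: [3.141, 0.001, 1.772]
force: [-0.5, -2.1, 6.3]
width: 13.2
gripper_force: 60.4
```

```bash
python3 -c "
from h import *
s=read_state();print(s['clock'],s['eef_pos'],np.degrees(s['tool_rot']),s['force'],s['torque'],s['qpos'])"
```

```text
11.6 [510.28128846  75.76168422 240.13708893] [1.79940047e+02 5.63945459e-02 1.01504929e+02] [-0.46034792 -2.08083941  6.33474074] [-0.34371658  0.34132325 -0.07788395] [-0.07934851  0.70060384 -0.18400501  2.0202512   0.28096302  0.44338604
 -0.27476601]
```

Request:
jog_arm([
  [-1, 0, 0, 0, 0, 0, 0.02],
  [-1, 0, 0, 0, 0, 0, 0],
  [0, 0, 0, 0, 0, 0, 0],
  [0, 0, 0, 0, 0, 0, 0],
  [0, 0, 0, 0, 0, 0, 0],
  [0, 0, 0, 0, 0, 0, 0],
])

```text
clock: 12.35
eef_pos: [510.0, 76.0, 239.1]
tool_rot: [-3.142, -0.0, 1.733]
force: [0.2, -0.2, 0.4]
width: 42.7
gripper_force: 0.0
```

Request:
jog_arm([
  [0, 0, 0, -0.03, 0, 0, 0],
  [0, 0, 0, -0.06, 0, 0, 0],
  [0, 0, 0, -0.08, 0, 0, 0],
  [0, 0, 0, -0.08, 0, 0, 0],
  [0, 0, 0, -0.05, 0, 0, 0],
  [0, 0, 0, 0, 0, 0, 0],
  [0, 0, 0, 0, 0, 0, 0],
])

```text
clock: 13.22
eef_pos: [509.6, 75.8, 389.1]
tool_rot: [-3.141, 0.0, 1.733]
force: [-0.4, 0.0, -0.1]
width: 43.0
gripper_force: 0.0
```

```bash
python3 - <<'E'
from h import *
from m import pca
I={n:get_image(n) for n in('scene','side','wrist')}
for n in('scene','side'):
    im=I[n]; C=cloud(im); p=im['pixels'].astype(int); near=np.hypot(C[...,0]-510,C[...,1]-76)<50
    g=near&(C[...,2]>90)&(C[...,2]<108)&(p.max(2)<90); f=near&(C[...,2]>50)&(C[...,2]<70)&(p.max(2)>90)
    print(n,g.sum(),pca(C[g]),np.percentile(C[g][:,2],90),'flange z',np.median(C[f][:,2]))
cv2.imwrite('pics/two4.png',np.hstack([cv2.resize(I[n]['pixels'],(400,300)) for n in('side','wrist')])[:,:,::-1])
s=read_state();print(s['clock'],s['eef_pos'],s['force'])
E
```

```text
scene 175 (array([510.9,  74.7]), array([15.6, 62. ], dtype=float32), np.float32(99.0)) 97.22649533643748 flange z 59.701602030379235
side 321 (array([508.7,  77.8]), array([13.6, 59.6], dtype=float32), np.float32(99.4)) 97.11893077825987 flange z 60.02856215152097
13.375 [509.59647928  75.8943008  388.29769855] [ 0.87956942 -0.30111043  0.55785754]
```

View pics/two4.png

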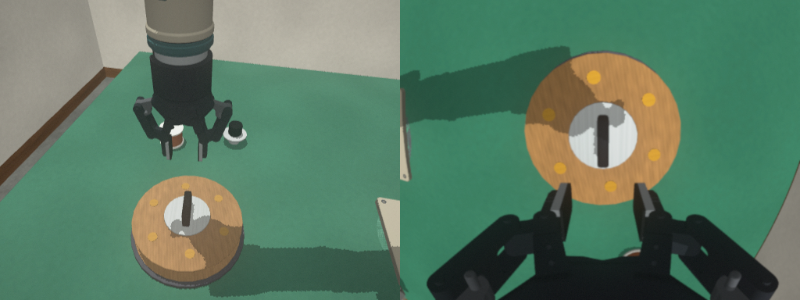

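The views show the knob seated on the hub: grip top at about 97 mm, flange top at about 60 mm, and the bar at 99°, which is about 94° clockwise of the slots. The gripper is clear, and the plug and bobbin haven't been touched.

```bash
python3 -c "
from cell import *
print(finish_job())"
```

```text
the job is handed in; nothing more can be done
None
```

The locking knob is seated on the hub, turned about 94° clockwise from the slots and released; the plug and bobbin were left where they stood, and the job was handed in at about 13.4 s.

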